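Wind the glue-up timer past its top mark and set it back to the red tab

TASK

The glue-up needs timing: twist the bench timer's knob clockwise past its top mark and on until you feel the bell spring push back firmly, and hold it there for a moment without straining it. Then, turn the knob back down until its white pointer stands at the red tab, and let go. Leave the tab and the other things on the bench where they are.

Things in the scene. Friction and masses are not known exactly. Their poses are not given: they have to be found in the camera images.
- knob_grip (a point): Centre of the timer's black finger bar, on the knob's vertical axis, 60 mm above the worktop. The bar is 50 mm long, 14 mm wide, 38 to 71 mm above the worktop; pinch it across the 14 mm. It stands on a 54 mm round skirt (top at 38 mm). The point's x axis runs along the bar to its pointer end (white line on top, white nib), z is up; it turns with the knob.
- winder (a joint): Knob angle, rad: 0 with the pointer at the zero mark, growing clockwise seen from above; top mark at 1.40. Light friction (0.03 N m): it stays where left until the hidden bell spring takes hold, somewhere between 1.36 and 1.80, different every time; from there the spring pushes back with 2.5 N m per rad, besides the friction, and drives the knob back when let go.
- top_mark (a point): The thick top mark (20 minutes) on the white scale face, 36 mm from the knob's axis, 32 mm above the worktop. A tick every 0.07 rad. The bell is charged once the knob is past this mark and the spring load has been above 0.10 N m for 0.2 s; above 0.22 N m the spring is strained and spoilt: aim for 0.16.
- timer: The timer, fixed to the bench: round grey housing 120 mm across, 31 mm high, with a white scale face, on a dark plate 136x136x6 mm; origin under its centre, below the knob's axis. Seen along the timer's own x axis (away from the robot), the zero mark is 0.95 rad to the left. A grip of about 25 N turns the knob. The green clamp lying beside is fixed.
- set_tab (a joint): Angle of the red tab along the scale, rad, counted like the knob's angle: the pointer stands at the tab when both are equal. The tab is stiff to move and must stay where it is.
- tab_mark (a point): Top of the red tab, 49 mm from the knob's axis, 35.5 mm above the worktop; 7 mm wide, at the edge of the scale face. The point's x axis points away from the knob's axis, along the direction in which the pointer shall stand.
- glued_block: pine block 60x150x45 mm, bystander; origin under its centre
- drill_case: blue drill bit case 100x170x39 mm, bystander; origin under its centre
- glue_jar: jar with a yellow lid, 82 mm across, 136 mm tall, bystander; origin under its centre
- tape_roll: roll of beige tape, 100 mm across, 25 mm tall, bystander; origin under its centre
- tape_measure: orange tape measure 37x85x60 mm, bystander; origin under its centre
- screwdriver: screwdriver with a red handle, 210 mm long, bystander; origin under its centre
Not all that is in view belongs to the job. Several things have the shape of the timer; the one meant has the colours described above.

How it is judged:
By the outcome, as a careful person would: the job done as asked, in the order asked, and still so for the second after the job is handed in, with the robot touching nothing.
It also fails if it takes over 64 s, if anything falls off the work surface, if the arm or the gripper's body presses on something with over 40 N, if the wrist force passes 120 N, or if a joint passes its speed limit or range.

ROBOT

A 6-joint arm with a two-finger parallel gripper is mounted at the origin on the work surface; the furniture and walls round the work are solid. World frame = base frame: x ahead of the robot, y to its left, z up, the work surface at z = 0. Lengths are in mm, angles in rad, forces in N, time in s.
With the tool pointing down it reaches from about 375 to 900 mm from the base axis. Payload 3.1 kg.
Tool frame: the origin (TCP) lies midway between the tips of the shut fingers; the grasp point (between the pads) lies 19 mm behind it; z points along the fingers, y is the direction in which the jaws open and shut (so a half turn about z gives the same grasp; the last joint's range is limited). The gripper opens to 87 mm and grips with 3 to 60 N. Pads are 19 mm wide; open, the fingers measure 117 mm over their backs; the gripper's body (75 mm by 190 mm) begins 51 mm behind the grasp point.
Start: joints at [0.93, 0.527, 1.433, -0, 1.181, -0.178], TCP at [278.433, 559.528, 186.848] pointing down, gripper open.
Joint ranges: [-3.08, 3.08], [-0.75, 2.2], [0.22, 2.44], [-1.43, 4.57], [0, 2.65], [-2.85, 2.85]. Speed limits (rad/s): [2.79, 2.79, 3.14, 3.14, 3.14, 3.14].

INTERFACE

Orientations are given as a 3x3 rotation matrix whose columns are the frame's x, y, z axes.
In Python, from rig import observe, get_image, finish_job, spot_in, landmark_of gives the robot as it stands. The module is installed in compiled form; this text tells all that it offers.
- The arm moves only by the tool play_rows, never from a script. Its argument "rows" is a list of rows, each a list of 7 numbers: the shift along the tool's x, y, z normalised to -1 to 1, where 1 is 500 mm, then the turn, a rotation vector about the tool's x, y, z normalised to -1 to 1, where 1 is pi/2 rad, then the opening, from 0 (shut) to 1 (fully open). In form: [[dx, dy, dz, wx, wy, wz, jaw], ...]. A call has 1 to 20 rows; each row is the pose to reach, as a shift and turn from the pose commanded when the call began, along the tool's axes at that moment; what a row does not reach only later rows make up. A row lasts 1/8 s, in which the tool goes at most 62.5 mm and 10.7 degrees, less where a joint would pass 70% of its speed; a pose out of reach is approached as far as the arm can. A call with a number of a shift or a turn outside -1 to 1 is refused whole. A call with a gripper value outside its range is refused whole. The fingers move at their own pace and stop on an object; "newtons" is the grip in N (left out, the last holds). Time passes only in rows, so rows that repeat a pose let the fingers close. It gives the time, the measured TCP pose, the force and the opening at its end, in the units of the state.
- observe(): the state, without advancing time (a new reading comes with each control period).
- get_image(name): name is "scene" or "top" or "wrist"; returns a dict with "color" (420x560x3 uint8, blue, green, red), "vertical_fov" (degrees; the focal length in pixels is half the picture's height over the tangent of half this angle, whatever the lens; pixels are square), "cx", "cy" (the principal point, pixels), "k1" (the pictures are not rectified: a ray, as slopes to the right and down, at radius r is drawn at 1 + k1 r^2 times it, then the intrinsics apply), "rvec" (rotation vector, rad) and "tvec" (3), from world to camera coordinates, as OpenCV has them. Camera axes: x right, y down, z forward; pixel columns grow to the right and rows downward; lengths in mm; the calibration is good to about 2 mm. A picture is of the moment at which its call begins. There is no depth.
- finish_job(): hands the job in, once; it reports no verdict.
Trained networks look in a picture, given as the dict that the camera call returned (one of the last four; its "shot" number tells which), for a name from the list of things; names that differ only in an ending like _2 or _b are one class to them, and where a whole thing is asked for, a point or a joint stands for the part that bears it (a point fixed in the world has none). Each returns a list of dicts, best first, with "conf" (0 to 1); they miss things now and then, are a little off and sometimes report something else, mostly with a low value. They report only what shows in the picture. A call takes as long as a camera call. They do not tell look-alikes from the thing itself.
- spot_in(picture, label): "rect" ([left, top, right, bottom] in pixels, round what is visible of it).
- landmark_of(picture, label): "point" ([column, row] in pixels: a listed point, or the origin of a listed thing).
The state is a dict: "time": time; "joint_positions": joint angles; "joint_vel": joint speeds; "tau": joint torques, N m; "eef_pos": TCP position; "tcp_rot": TCP orientation; "ft_force": force on the tool from outside, world axes, zero at the start; "torque": the same for the moment, N m; "gripper_width": finger opening in mm.
Only numpy, scipy, OpenCV 4.12 (cv2) and the standard library are available. Lean on these libraries where they do the work, as an engineer would, in place of code of your own. Each camera call takes 0.05 s, during which the arm holds its last target.

## Working session

There is one attempt and no reset: what is moved stays moved. The work goes in short steps, Python scripts to look and compute and a tool call to move; the robot and the scene stay as the last step left them, time stands still between calls to the robot, and variables do not carry over. Pictures are saved under pics/ and viewed, and the job is handed in when it is done.

Besides the shell and the picture viewer there is one more tool, called after ">>>" as name([rows], argument=value, ...), one row to a line, values as JSON. play_rows: Moves the arm, as the interface text tells. Scaled input: -1 to 1 covers 500 mm each way for a shift and pi/2 rad each way for a turn. Its arguments: {"type":"object","properties":{"rows":{"type":"array"},"newtons":{"type":"number"}},"required":["rows"]}

```bash
mkdir -p pics
cat > h.py <<'E'
import numpy as np, cv2
from rig import *
def proj(im,P):
    f=im["color"].shape[0]/2/np.tan(np.radians(im["vertical_fov"])/2)
    R,_=cv2.Rodrigues(np.array(im["rvec"],float)); c=R@np.array(P,float)+np.array(im["tvec"],float).ravel()
    s=c[:2]/c[2]; r2=s@s
    return s*(1+im["k1"]*r2)*f+[im["cx"],im["cy"]]
def unproj(im,px,z):
    f=im["color"].shape[0]/2/np.tan(np.radians(im["vertical_fov"])/2)
    K=np.array([[f,0,im["cx"]],[0,f,im["cy"]],[0,0,1.]])
    s=cv2.undistortPoints(np.array([[px]],float),K,np.array([im["k1"],0,0,0.])).ravel()
    R,_=cv2.Rodrigues(np.array(im["rvec"],float)); t=np.array(im["tvec"],float).ravel()
    o=-R.T@t; d=R.T@np.array([s[0],s[1],1.])
    return o+d*(z-o[2])/d[2]
E
python3 - <<'E'
from h import *
o=observe(); print(o)
for n in ["scene","top","wrist"]:
    im=get_image(n); cv2.imwrite(f"pics/a_{n}.png",im["color"])
    print(n,im["vertical_fov"],im["k1"],im["cx"],im["cy"])
    for l,z in [("timer",0),("knob_grip",60),("top_mark",32),("tab_mark",35.5)]:
        try:
            for r in landmark_of(im,l)[:4]: print(l,np.round(r["point"],1),round(r["conf"],2),unproj(im,r["point"],z).round(1))
        except Exception as e: print(l,e)
E
```

```text
{'time': 0.0, 'joint_positions': array([ 9.30494747e-01,  5.28488626e-01,  1.43393426e+00, -2.26405970e-05,
        1.18137277e+00, -1.78524033e-01]), 'joint_vel': array([-0.0023303 , -0.00283016, -0.00047007, -0.00097418,  0.00022333,
        0.00232491]), 'tau': array([-1.01966998e-03, -4.40041280e+01, -1.76589096e+01,  6.32192334e-02,
        5.83365059e-02, -1.39189292e-04]), 'eef_pos': array([277.95582011, 558.87029803, 185.84775609]), 'tcp_rot': array([[-8.95265543e-01,  4.45531053e-01, -1.29935559e-03],
       [ 4.45532794e-01,  8.95263852e-01, -1.77913059e-03],
       [ 3.70608165e-04, -2.17169984e-03, -9.99997573e-01]]), 'ft_force': array([ 0.45039568, -0.66362481, -0.50504425]), 'torque': array([ 0.02110058, -0.0503887 , -0.01387676]), 'gripper_width': 86.86225875071361}
scene 51.43790228726027 -0.12139541482637357 280.9268064512641 210.60227551471127
timer [272.8 223.3] 0.88 [546.9   4.3   0. ]
timer [185.5 237.9] 0.83 [337.3 143.2   0. ]
knob_grip [177.5 221.9] 0.78 [320.5 147.1  60. ]
knob_grip [278.8 208. ] 0.77 [547.7 -16.   60. ]
top_mark [197.9 229.9] 0.94 [356.  109.4  32. ]
top_mark [285.2 216.8] 0.73 [557.9 -31.6  32. ]
top 43.61335085037296 -0.03882085773574307 286.69276321054974 216.04388775860713
timer [225.2 287.4] 0.91 [343.5 147.6   0. ]
timer [285.2 214.6] 0.86 [540.5 -13.3   0. ]
knob_grip [286.1 216. ] 0.86 [531.7 -16.2  60. ]
knob_grip [221.9 293.1] 0.6 [332.1 148.7  60. ]
top_mark [292.1 204.8] 0.71 [564.  -31.9  32. ]
top_mark [234.9 281.7] 0.61 [360.3 118.3  32. ]
top_mark [287.5 217.7] 0.4 [529.5 -19.7  32. ]
tab_mark [214.5 271.9] 0.44 [385.8 172.   35.5]
wrist 67.82075891728081 -0.023540093896673074 281.3283929600488 213.93640263383958
```

View pics/a_scene.png

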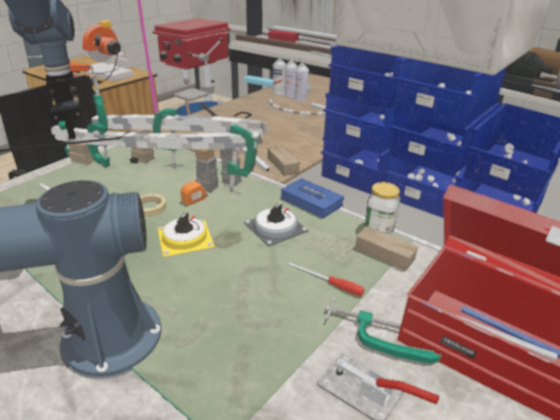

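View pics/a_top.png

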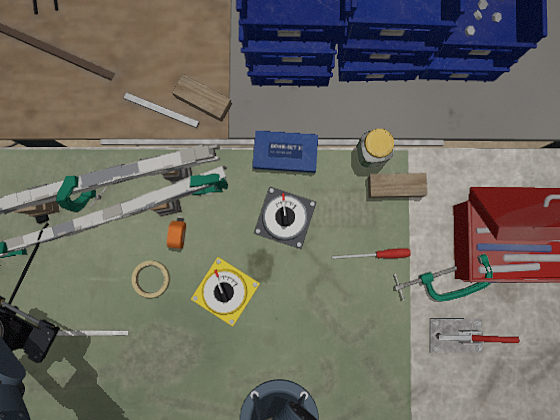

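Run:
```python
import cv2,numpy as np
a=cv2.imread("pics/a_top.png")
b=np.hstack([cv2.resize(a[245:335,180:270],(400,400),interpolation=2),cv2.resize(a[170:260,240:330],(400,400),interpolation=2)])
cv2.imwrite("pics/a_crop.png",b)
```

```text
(no output)
```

View pics/a_crop.png

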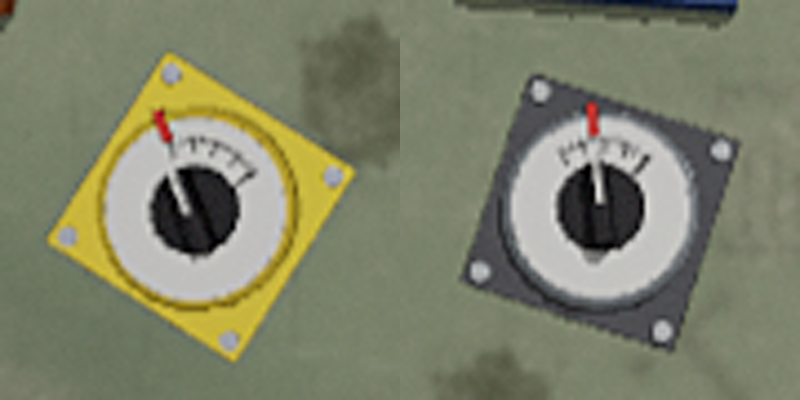

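Two look-alikes: the yellow-plate timer at top-image (224,291) and the dark-plate one at (285,216). The dark plate with grey housing fits the description, and the enlarged crop (right) confirms it. I'll go above that one and look with the wrist camera.

```bash
cat >> h.py <<'E'
from scipy.spatial.transform import Rotation as Ro
def row(target_p,target_yaw,o=None):
    # tool x at world angle yaw, z down ; measured pose as base
    o=o or observe()
    R=np.array(o["tcp_rot"]);p=np.array(o["eef_pos"])
    c,s=np.cos(target_yaw),np.sin(target_yaw)
    Rt=np.array([[c,s,0],[s,-c,0],[0,0,-1.]])
    d=R.T@(np.array(target_p)-p); w=Ro.from_matrix(R.T@Rt).as_rotvec()
    return np.r_[d/500,w/(np.pi/2)].round(4)
E
python3 - <<'E'
from h import *
o=observe(); im=get_image("wrist")
R,_=cv2.Rodrigues(np.array(im["rvec"],float)); c=-R.T@np.array(im["tvec"]).ravel()
T=np.array(o["tcp_rot"]); print("cam in tool",T.T@(c-o["eef_pos"]), "cam axes in tool\n",(T.T@R.T).round(3))
print(row([535,-15,200],np.radians(185)))
E
```

```text
cam in tool [  75.79675121   -0.94732908 -198.93504537] cam axes in tool
 [[ 0.001 -0.961 -0.277]
 [ 1.     0.     0.002]
 [-0.002 -0.277  0.961]]
[-0.9714 -0.8001 -0.0263  0.      0.     -0.3495]
```

>>> play_rows([
  [-0.2, -0.17, -0.1, 0, 0, -0.07, 1],
  [-0.97, -0.8, -0.1, 0, 0, -0.35, 1],
  [-0.97, -0.8, -0.1, 0, 0, -0.35, 1],
  [-0.97, -0.8, -0.1, 0, 0, -0.35, 1],
  [-0.97, -0.8, -0.1, 0, 0, -0.35, 1],
  [-0.97, -0.8, -0.1, 0, 0, -0.35, 1],
  [-0.97, -0.8, -0.1, 0, 0, -0.35, 1],
  [-0.97, -0.8, -0.1, 0, 0, -0.35, 1],
  [-0.97, -0.8, -0.1, 0, 0, -0.35, 1],
  [-0.97, -0.8, -0.1, 0, 0, -0.35, 1],
  [-0.97, -0.8, -0.03, 0, 0, -0.35, 1],
  [-0.97, -0.8, 0.0, 0, 0, -0.35, 1],
  [-0.97, -0.8, 0.0, 0, 0, -0.35, 1],
  [-0.97, -0.8, 0.0, 0, 0, -0.35, 1],
  [-0.97, -0.8, 0.0, 0, 0, -0.35, 1],
])

```text
time: 2.68
eef_pos: [534.9, -13.8, 188.0]
tcp_rot: [[-0.996, -0.09, 0.002], [-0.09, 0.996, -0.0], [-0.002, -0.001, -1.0]]
ft_force: [-0.6, 0.3, 0.7]
gripper_width: 87.1
```

Run:
```python
from h import *
o=observe(); print(o["time"],o["eef_pos"],o["joint_positions"],np.degrees(np.arctan2(o["tcp_rot"][1,0],o["tcp_rot"][0,0])))
print(o["ft_force"],o["torque"])
im=get_image("wrist"); cv2.imwrite("pics/b.png",im["color"])
import pickle; pickle.dump(im,open("b.pkl","wb"))
for l,z in [("timer",0),("knob_grip",60),("top_mark",32),("tab_mark",35.5)]:
    for r in landmark_of(im,l)[:4]: print(l,np.round(r["point"],1),round(r["conf"],2),unproj(im,r["point"],z).round(1))
```

```text
2.675 [534.85962132 -13.76839725 187.96672449] [-2.34752847e-01  4.04442869e-01  1.65846195e+00  6.32350772e-05
  1.07663509e+00 -1.89526469e+00] -174.86136100746566
[-0.63693983  0.27174447  0.72946573] [ 0.09443476  0.02403473 -0.0061965 ]
timer [282.7 184.4] 0.84 [532.3 -12.6   0. ]
timer [438.8  19.4] 0.75 [331.9 142.4   0. ]
knob_grip [475.2   4.6] 0.81 [335.8 148.4  60. ]
knob_grip [281.8 199.9] 0.67 [537.8 -13.4  60. ]
top_mark [260.9 210.5] 0.85 [559.6 -36.1  32. ]
top_mark [426.1  27.9] 0.7 [351.4 117.5  32. ]
tab_mark [281.7 234. ] 0.6 [585.4  -9.1  35.5]
tab_mark [464.  62.] 0.5 [379.7 162.3  35.5]
```

View pics/b.png

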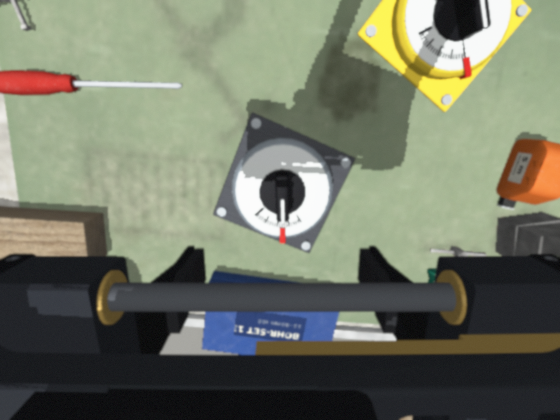

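The wrist view shows the dark-plate timer at (283,190) with pointer and red tab at (282,235), so I'm over the right timer. Next I'll rectify it for precise angles.

```bash
cat >> h.py <<'E'
def warp(im,cx,cy,z,half=70,n=560):
    # image up = +x, left = +y
    u=(np.arange(n)+.5)/n*2-1
    X=cx-u[:,None]*half+0*u[None]; Y=cy-u[None]*half+0*u[:,None]
    P=np.stack([X,Y,np.full_like(X,z)],-1).reshape(-1,3)
    f=im["color"].shape[0]/2/np.tan(np.radians(im["vertical_fov"])/2)
    K=np.array([[f,0,im["cx"]],[0,f,im["cy"]],[0,0,1.]])
    q,_=cv2.projectPoints(P,np.array(im["rvec"],float),np.array(im["tvec"],float),K,np.array([im["k1"],0,0,0.]))
    q=q.reshape(n,n,2).astype(np.float32)
    return cv2.remap(im["color"],q[...,0],q[...,1],cv2.INTER_CUBIC)
E
python3 - <<'E'
from h import *
import pickle; im=pickle.load(open("b.pkl","rb"))
cv2.imwrite("pics/b_w.png",np.hstack([cv2.resize(warp(im,535,-13,32),(400,400),interpolation=cv2.INTER_AREA),cv2.resize(warp(im,535,-13,71,45),(400,400),interpolation=cv2.INTER_AREA)]))
cv2.imwrite("pics/b_w2.png",warp(im,535,-13,6,100))
E
```

```text
(no output)
```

View pics/b_w.png

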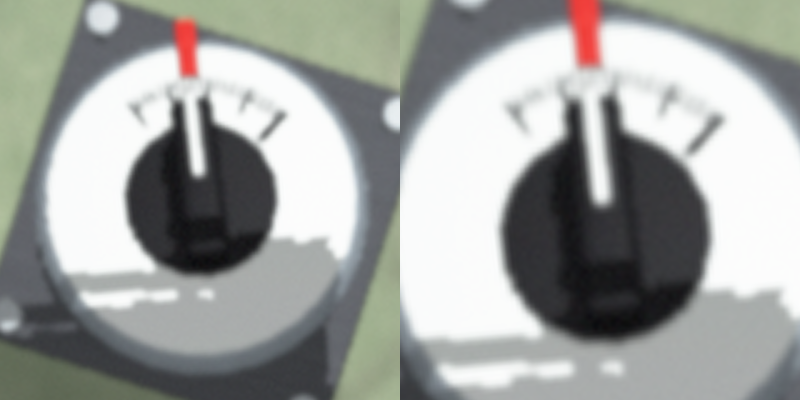

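View pics/b_w2.png

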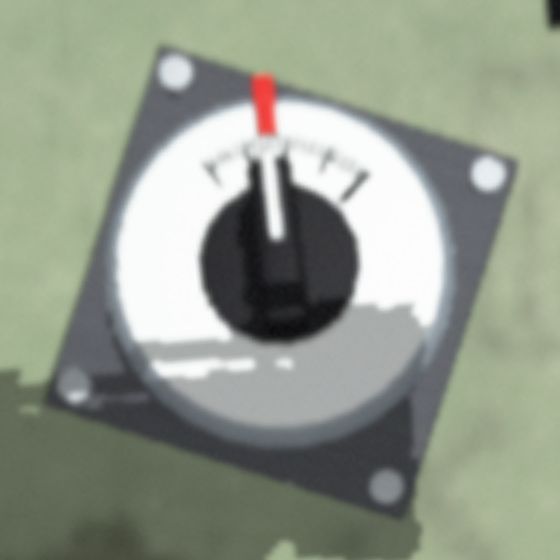

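Run:
```python
from h import *
import pickle; im=pickle.load(open("b.pkl","rb"))
a=np.array([observe()["torque"] for _ in range(5)]);print(a)
# red centroid angle, z=35.5
w=warp(im,535.2,-13.5,35.5).astype(int)
m=(w[...,2]>150)&(w[...,1]<90)&(w[...,0]<90)
v,u=np.nonzero(m); X=(280-v)*.25; Y=(280-u)*.25; r=np.hypot(X,Y)
for lo,hi in [(35,42),(42,48),(45,50),(48,54),(54,60),(60,70)]:
    k=(r>lo)&(r<hi); print(lo,hi,k.sum(),np.degrees(np.arctan2(Y[k].mean(),X[k].mean())) if k.any() else 0)
w=warp(im,535.2,-13.5,71,45).astype(int); s=90/560
print(row([535,-13.5,95],np.radians(187)))
```

```text
[[ 0.06813596 -0.01763922  0.03873557]
 [ 0.06813596 -0.01763922  0.03873557]
 [ 0.06813596 -0.01763922  0.03873557]
 [ 0.06813596 -0.01763922  0.03873557]
 [ 0.06813596 -0.01763922  0.03873557]]
35 42 0 0
42 48 236 5.833662736136962
45 50 271 5.875732847531638
48 54 386 5.785865795580406
54 60 706 5.678241442340344
60 70 72 6.820134877670071
[-0.0009  0.0018  0.1846 -0.0002  0.0005 -0.0214]
```

>>> play_rows([
  [0, 0, 0.12, 0, 0, -0.02, 1],
  [0, 0, 0.185, 0, 0, -0.02, 1],
  [0, 0, 0.185, 0, 0, -0.02, 1],
])

```text
time: 3.3
eef_pos: [532.3, -14.2, 92.3]
tcp_rot: [[-0.993, -0.119, -0.006], [-0.119, 0.993, 0.001], [0.006, 0.002, -1.0]]
ft_force: [0.1, -0.6, -0.1]
gripper_width: 86.9
```

Run:
```python
from h import *
import pickle
o=observe(); print(o["time"],o["eef_pos"],np.degrees(np.arctan2(o["tcp_rot"][1,0],o["tcp_rot"][0,0]))%360)
T=[];F=[]
for i in range(10):
    im=get_image("wrist"); o=observe(); T.append(o["torque"]);F.append(o["ft_force"])
print(np.mean(T,0),np.std(T,0),np.mean(F,0),np.std(F,0))
pickle.dump(im,open("c.pkl","wb"));cv2.imwrite("pics/c.png",im["color"])
cv2.imwrite("pics/c_w.png",np.hstack([cv2.resize(warp(im,535,-13.5,z,h),(400,400),interpolation=cv2.INTER_AREA) for z,h in ((35.5,70),(71,45))]))
```

```text
3.3 [532.27797221 -14.22224888  92.29008679] 186.83246847645955
[0.04987491 0.0201295  0.01479077] [0.02037741 0.04045149 0.01750664] [-0.2103549  -0.32796579  0.20948776] [0.23514632 0.49373705 0.78111857]
```

View pics/c.png

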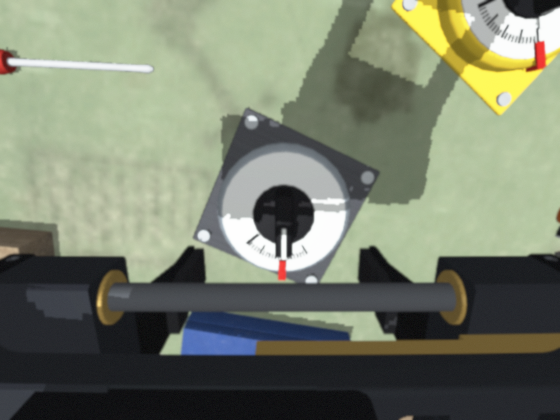

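View pics/c_w.png

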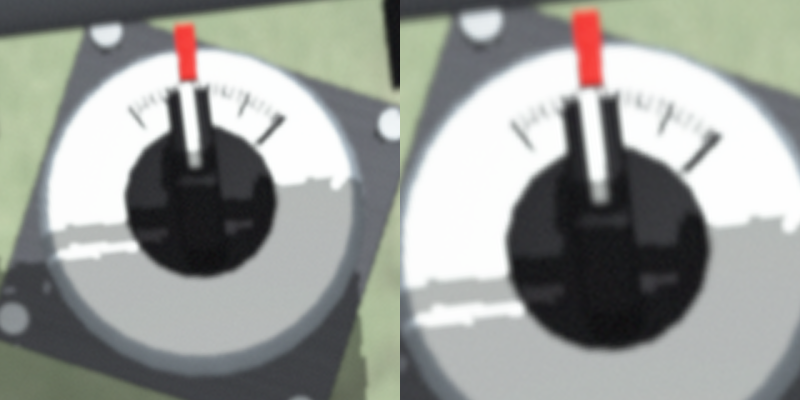

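```bash
cat >> h.py <<'E'
def angles(im,c=(535.2,-13.5)):
    w=warp(im,c[0],c[1],35.5).astype(int); s=.25
    m=(w[...,2]>150)&(w[...,1]<90)&(w[...,0]<90)
    v,u=np.nonzero(m); X=(279.5-v)*s; Y=(279.5-u)*s; r=np.hypot(X,Y); k=(r>42)&(r<54)
    tab=np.degrees(np.arctan2(Y[k].mean(),X[k].mean()))
    return tab,(c[0]+X[k].mean(),c[1]+Y[k].mean())
def pointer(im,th,c=(535.2,-13.5),r0=6,r1=22):
    # white line on black bar top z=71; search along th (deg); per-radius centroid of brightness
    n=720; w=cv2.cvtColor(warp(im,c[0],c[1],71,45,n),cv2.COLOR_BGR2GRAY).astype(np.float32); s=90/n
    t=np.radians(th); pts=[]
    for r in np.arange(r0,r1,.5):
        q=np.arange(-5,5.01,.1)
        X=r*np.cos(t)-q*np.sin(t); Y=r*np.sin(t)+q*np.cos(t)
        g=cv2.remap(w,(n/2-.5-Y/s).astype(np.float32)[None],(n/2-.5-X/s).astype(np.float32)[None],1).ravel()
        g=np.clip(g-110,0,None)
        if g.sum()<300: continue
        q0=(g*q).sum()/g.sum(); pts.append((r*np.cos(t)-q0*np.sin(t),r*np.sin(t)+q0*np.cos(t)))
    pts=np.array(pts,np.float32)
    vx,vy,x0,y0=cv2.fitLine(pts,cv2.DIST_HUBER,0,.01,.01).ravel()
    d=np.array([vx,vy]); d*=np.sign(d@[np.cos(t),np.sin(t)])
    off=-x0*d[1]+y0*d[0]  # line offset from c, to left
    return np.degrees(np.arctan2(d[1],d[0])),off,len(pts)
E
python3 - <<'E'
from h import *
import pickle
for f in "bc":
    im=pickle.load(open(f+".pkl","rb")); print(angles(im),pointer(im,7))
    w=warp(im,535.2,-13.5,6,100); g=cv2.cvtColor(w,6); 
    # face ellipse/circle z=31
    w=cv2.cvtColor(warp(im,535.2,-13.5,32,70),6)
    b=((w>185)).astype(np.uint8)
    # edge points radially outward on face (upper half lit)
    P=[]
    for a in np.radians(np.r_[20:75:3,-60:-10:3]) if f=="b" else np.radians(np.r_[20:75:3,-60:-20:3]):
        rr=np.arange(45,66,.1); u=279.5-rr*np.sin(a)/.25; v=279.5-rr*np.cos(a)/.25
        gg=cv2.remap(w.astype(np.float32),u.astype(np.float32)[None],v.astype(np.float32)[None],1).ravel()
        i=np.argmin(np.diff(cv2.GaussianBlur(gg[None],(1,1),0).ravel()[::5])); P.append((rr[i*5]*np.cos(a),rr[i*5]*np.sin(a)))
    P=np.array(P); A=np.c_[2*P,np.ones(len(P))]; s=np.linalg.lstsq(A,(P**2).sum(1),rcond=None)[0]; print("circ",s[:2],np.sqrt(s[2]+s[:2]@s[:2]))
o=observe();print(row([535,-13.5,44],np.radians(187.2)))
print(o["eef_pos"])
E
```

```text
(np.float64(5.667105000428229), (np.float64(584.120918367347), np.float64(-8.645408163265305))) (np.float32(6.4869323), np.float32(-0.010924697), 32)
circ [-0.24827614  0.02510346] 54.16236647521909
(np.float64(5.344382482972643), (np.float64(583.4984016887818), np.float64(-8.981755126658625))) (np.float32(6.8577228), np.float32(-0.2728747), 32)
circ [-0.30891047 -0.0780421 ] 54.285981613729426
[-0.0005  0.0025  0.1022 -0.0003  0.0009 -0.004 ]
[534.83160629 -14.75570348  95.08911306]
```

>>> play_rows([
  [0, 0.002, 0.05, 0, 0, 0, 1],
  [0, 0.002, 0.102, 0, 0, 0, 1],
  [0, 0.002, 0.102, 0, 0, 0, 1],
  [0, 0.002, 0.102, 0, 0, 0, 0.4],
  [0, 0.002, 0.102, 0, 0, 0, 0.1],
  [0, 0.002, 0.102, 0, 0, 0, 0.1],
  [0, 0.002, 0.102, 0, 0, 0, 0.1],
  [0, 0.002, 0.102, 0, 0, 0, 0.1],
], newtons=25)

```text
time: 4.8
eef_pos: [534.4, -13.7, 43.6]
tcp_rot: [[-0.993, -0.119, 0.0], [-0.119, 0.993, -0.0], [-0.0, -0.0, -1.0]]
ft_force: [0.2, -0.1, 0.5]
gripper_width: 44.6
```

```bash
cat >> h.py <<'E'
def stat(n=6,wr=False):
    T=[];F=[];Y=[];P=[]
    for i in range(n):
        im=get_image("wrist"); o=observe(); T.append(o["torque"]);F.append(o["ft_force"]);P.append(o["eef_pos"]);Y.append(np.degrees(np.arctan2(o["tcp_rot"][1,0],o["tcp_rot"][0,0]))%360)
    y=np.mean(Y); 
    print("t",o["time"],"pos",np.mean(P,0).round(2),"yaw",round(y,2),"knob(rad)",round(0.638-np.radians(y-180),3),"F",np.mean(F,0).round(2),"T",np.mean(T,0).round(3),"sd",np.std(T,0).round(3)[2],"w",round(o["gripper_width"],1),"j6",round(o["joint_positions"][5],3))
    return im
E
python3 -c "
from h import *
stat(6)"
```

```text
t 5.1 pos [534.28 -13.68  43.36] yaw 186.84 knob(rad) 0.519 F [-0.12 -0.1  -0.21] T [ 0.036 -0.017 -0.002] sd 0.03 w 21.0 j6 -1.925
```

>>> play_rows([
  [0, 0, 0, 0, 0, 0, 0.05],
  [0, 0, 0, 0, 0, 0, 0.05],
  [0, 0, 0, 0, 0, 0, 0.05],
  [0, 0, 0, 0, 0, 0, 0.05],
], newtons=25)

```text
time: 5.6
eef_pos: [534.3, -13.7, 43.3]
tcp_rot: [[-0.993, -0.119, -0.0], [-0.119, 0.993, 0.0], [0.0, 0.0, -1.0]]
ft_force: [0.2, 0.6, 0.9]
gripper_width: 4.6
```

```bash
python3 -c "
from h import *
stat(6)"
```

```text
t 5.9 pos [534.3  -13.68  43.36] yaw 186.84 knob(rad) 0.519 F [-0.2   0.02  0.3 ] T [0.06  0.014 0.008] sd 0.046 w 4.4 j6 -1.925
```

The fingers closed to 4.4 mm, so nothing is between them. Looking before doing anything else.

Run:
```python
from h import *
for n in ["scene","top","wrist"]:
    im=get_image(n); c=im["color"]
    if n=="scene": c=cv2.resize(c[150:290,170:370],(800,560))
    if n=="top": c=cv2.resize(c[160:272,225:345],(600,560))
    cv2.imwrite(f"pics/d_{n}.png",c)
```

```text
(no output)
```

View pics/d_scene.png

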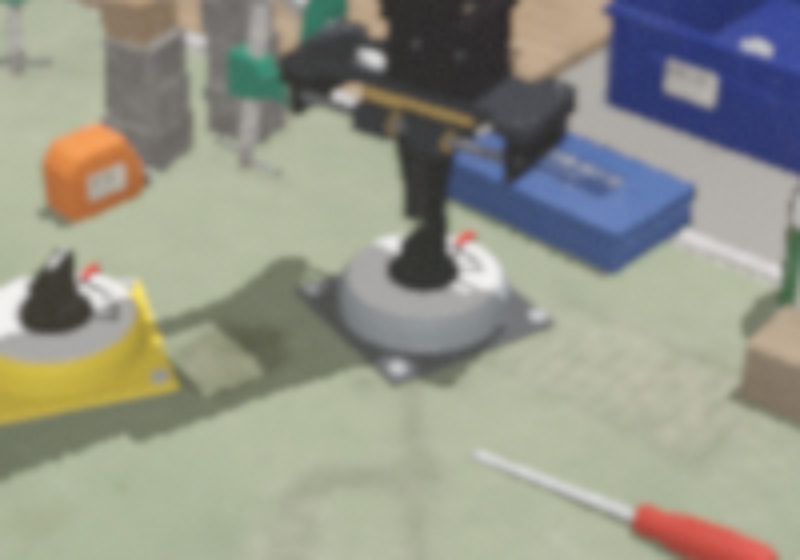

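View pics/d_wrist.png

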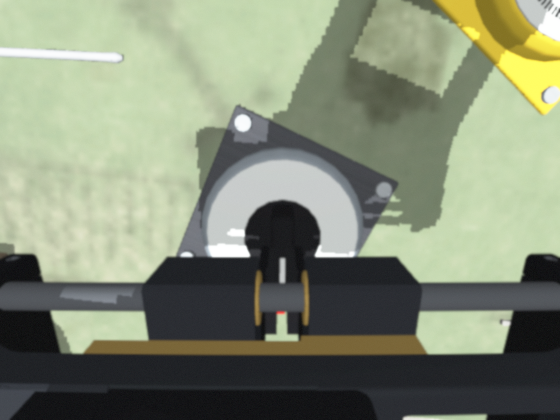

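Run:
```python
from h import *
o=observe(); p=o["eef_pos"]
for n in ["scene","top","wrist"]:
    im=get_image(n); c=im["color"].copy()
    S=8
    def dr(P,col):
        u=proj(im,P); return u,col
    u0=proj(im,[535,-13.5,55]); x0,y0=int(u0[0])-45,int(u0[1])-40
    if n=="wrist": x0,y0,S,W,H=140,140,3,260,190
    else: W,H=90,75
    crop=cv2.resize(c[y0:y0+H,x0:x0+W],None,fx=S,fy=S,interpolation=2)
    for P,col in [(p,(0,255,255)),([535,-13.5,71],(255,0,255)),([535,-13.5,38],(255,255,0)),([584,-9,35.5],(0,255,0))]:
        u=(proj(im,P)-[x0,y0]+.5)*S; cv2.circle(crop,tuple(int(v) for v in u),5,col,1)
    for a in np.linspace(0,6.28,60):
        for r,z,col in ((60,31,(255,0,0)),(27,38,(0,128,255))):
            u=(proj(im,[535+r*np.cos(a),-13.5+r*np.sin(a),z])-[x0,y0]+.5)*S; cv2.circle(crop,tuple(int(v) for v in u),1,col,-1)
    cv2.imwrite(f"pics/e_{n}.png",crop)
```

```text
(no output)
```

View pics/e_scene.png

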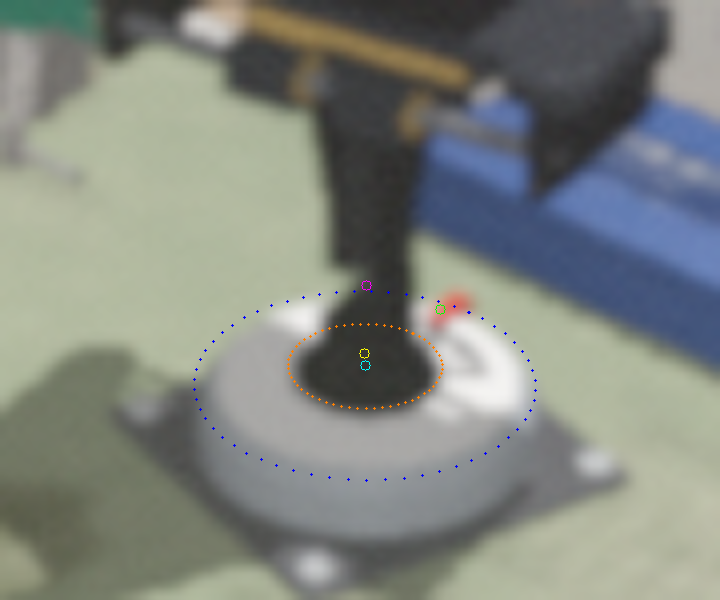

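View pics/e_wrist.png

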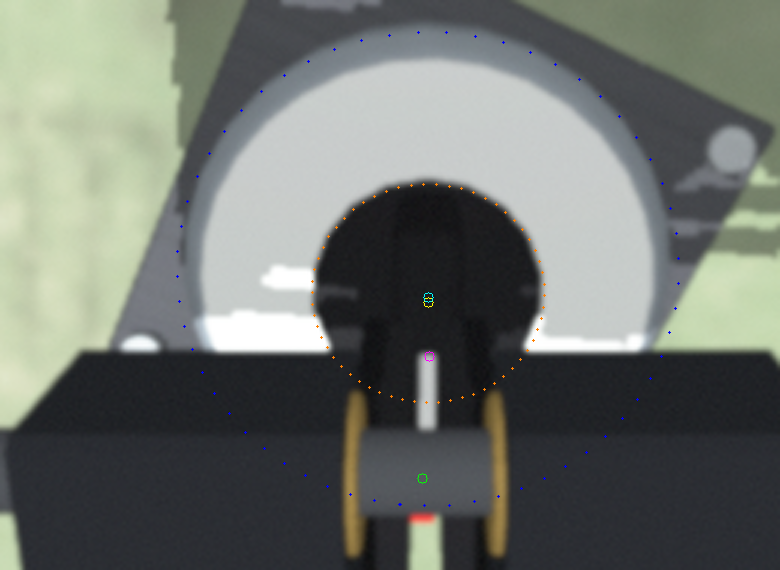

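View pics/e_top.png

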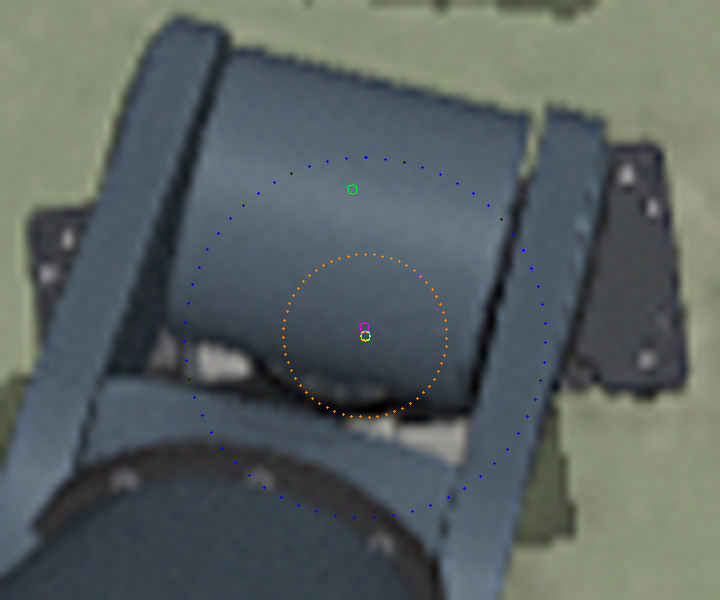

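The width reads 4.4 mm, but the wrist view shows the bar flanked by two finger shapes, so the evidence disagrees. I'll test with a small clockwise turn and watch whether the pointer follows.

>>> play_rows([
  [0, 0, 0, 0, 0, 0.07, 0.05],
  [0, 0, 0, 0, 0, 0.14, 0.05],
  [0, 0, 0, 0, 0, 0.2, 0.05],
  [0, 0, 0, 0, 0, 0.2, 0.05],
])

```text
time: 6.7
eef_pos: [534.3, -13.7, 43.3]
tcp_rot: [[-0.981, 0.192, -0.0], [0.192, 0.981, 0.0], [0.0, 0.0, -1.0]]
ft_force: [0.4, -0.8, -0.5]
gripper_width: 4.5
```

Run:
```python
from h import *
im=stat(6)
cv2.imwrite("pics/f.png",cv2.resize(im["color"][140:330,140:400],None,fx=3,fy=3,interpolation=2))
```

```text
t 7.0 pos [534.29 -13.67  43.35] yaw 168.9 knob(rad) 0.832 F [ 0.15 -0.3   0.2 ] T [0.025 0.006 0.006] sd 0.033 w 4.0 j6 -1.611
```

View pics/f.png

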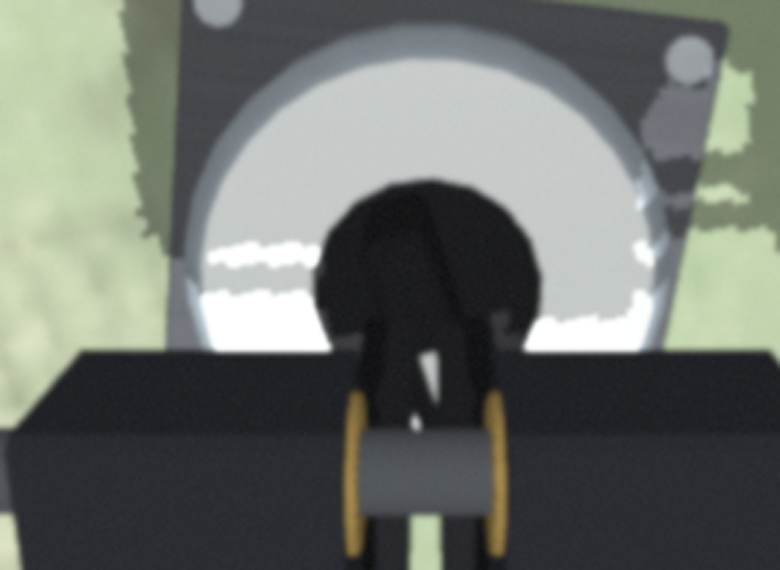

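The knob did not follow: the fingers closed on nothing. In both the scene and wrist views the tips look higher than the reported TCP. I'll lift clear and measure where the tips really are.

>>> play_rows([
  [0, 0, -0.05, 0, 0, 0, 0.05],
  [0, 0, -0.1, 0, 0, 0, 0.05],
  [0, 0, -0.1, 0, 0, 0, 0.05],
])

```text
time: 7.38
eef_pos: [535.9, -14.0, 94.9]
tcp_rot: [[-0.981, 0.193, 0.004], [0.193, 0.981, -0.001], [-0.004, -0.0, -1.0]]
ft_force: [0.0, 0.4, 0.2]
gripper_width: 4.4
```

Run:
```python
from h import *
stat(3)
o=observe(); p=np.array(o["eef_pos"]); 
im=get_image("scene"); S=7
R,_=cv2.Rodrigues(np.array(im["rvec"],float)); print("cam",-R.T@np.array(im["tvec"]).ravel())
x0,y0=230,130
crop=cv2.resize(im["color"][y0:y0+82,x0:x0+100],None,fx=S,fy=S,interpolation=2)
for dz in (0,10,20,30,40,50,60):
    u=(proj(im,p+[0,0,dz])-[x0,y0]+.5)*S; cv2.circle(crop,tuple(int(v) for v in u),3,(0,255,255) if dz else (255,0,255),1)
cv2.imwrite("pics/g_s.png",crop)
im=get_image("wrist"); c=cv2.resize(im["color"][140:330,140:400],None,fx=3,fy=3,interpolation=2)
for dz in (0,10,20,30,40,50,60):
    u=(proj(im,p+[0,0,dz])-[140,140]+.5)*3; cv2.circle(c,tuple(int(v) for v in u),3,(0,255,255) if dz else (255,0,255),1)
cv2.imwrite("pics/g_w.png",c)
```

```text
t 7.525 pos [534.14 -13.66  93.2 ] yaw 168.85 knob(rad) 0.833 F [-0.17  0.08 -0.4 ] T [0.028 0.029 0.006] sd 0.02 w 4.1 j6 -1.611
cam [-265.86730095 -650.05215329  707.19410411]
```

View pics/g_s.png

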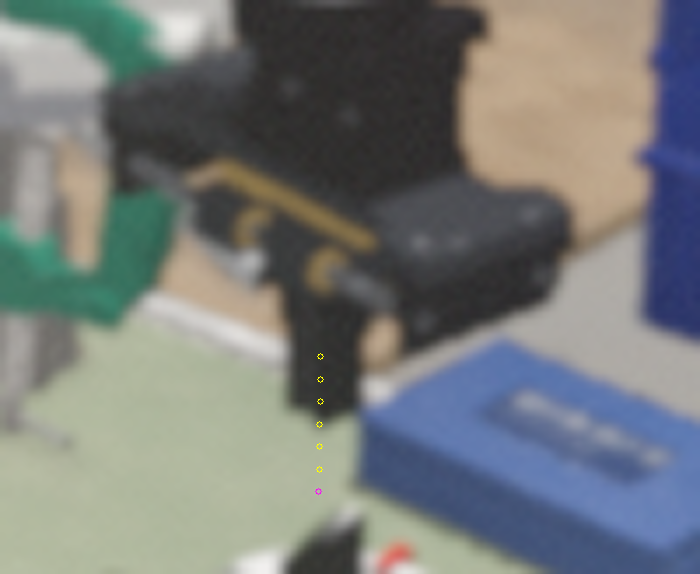

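View pics/g_w.png

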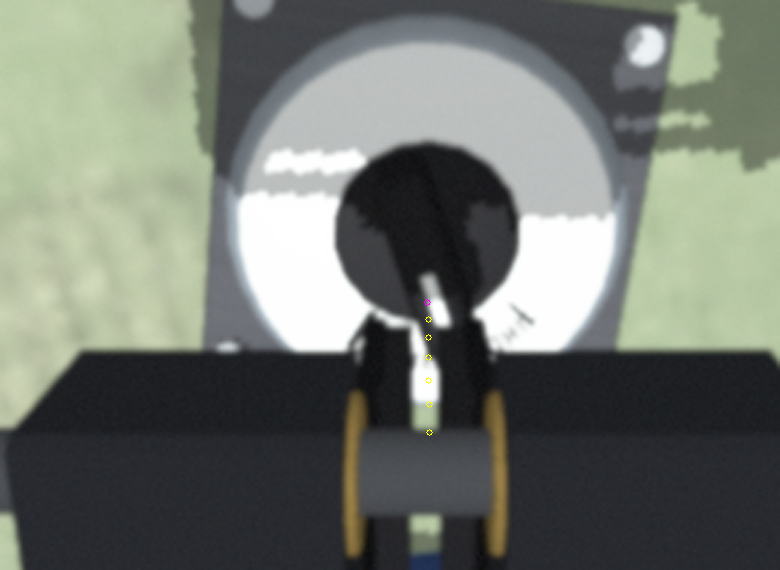

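The scene view (tips at about (325,405) in the crop) and the wrist view agree: the real fingertips are about 36 mm above the reported TCP. So the fingers closed just above the bar. I'll open, turn back, and go down by the real tip height, first stopping with the tips at about 50 mm.

>>> play_rows([
  [0, 0, 0, 0, 0, -0.1, 0.6],
  [0, 0, 0, 0, 0, -0.2, 0.6],
  [0, 0, 0, 0, 0, -0.2, 0.6],
  [0, 0, 0, 0, 0, -0.2, 0.6],
  [0, 0, 0, 0, 0, -0.2, 0.6],
  [0, 0, 0.06, 0, 0, -0.2, 0.6],
  [0, 0, 0.1, 0, 0, -0.2, 0.6],
  [0, 0, 0.13, 0, 0, -0.2, 0.6],
  [0, 0, 0.155, 0, 0, -0.2, 0.6],
  [0, 0, 0.155, 0, 0, -0.2, 0.6],
  [0, 0, 0.155, 0, 0, -0.2, 0.6],
])

```text
time: 9.0
eef_pos: [534.7, -13.8, 16.2]
tcp_rot: [[-0.993, -0.119, 0.001], [-0.119, 0.993, -0.0], [-0.001, -0.0, -1.0]]
ft_force: [0.8, 0.1, 0.6]
gripper_width: 52.3
```

Run:
```python
from h import *
im=stat(3)
cv2.imwrite("pics/h_w.png",cv2.resize(im["color"][140:330,140:400],None,fx=3,fy=3,interpolation=2))
im=get_image("scene"); S=7
x0,y0=230,150
cv2.imwrite("pics/h_s.png",cv2.resize(im["color"][y0:y0+82,x0:x0+100],None,fx=S,fy=S,interpolation=2))
```

```text
t 9.15 pos [534.85 -13.79  16.45] yaw 186.84 knob(rad) 0.519 F [-0.06  0.16  0.18] T [ 0.066  0.028 -0.008] sd 0.012 w 52.1 j6 -1.925
```

View pics/h_w.png

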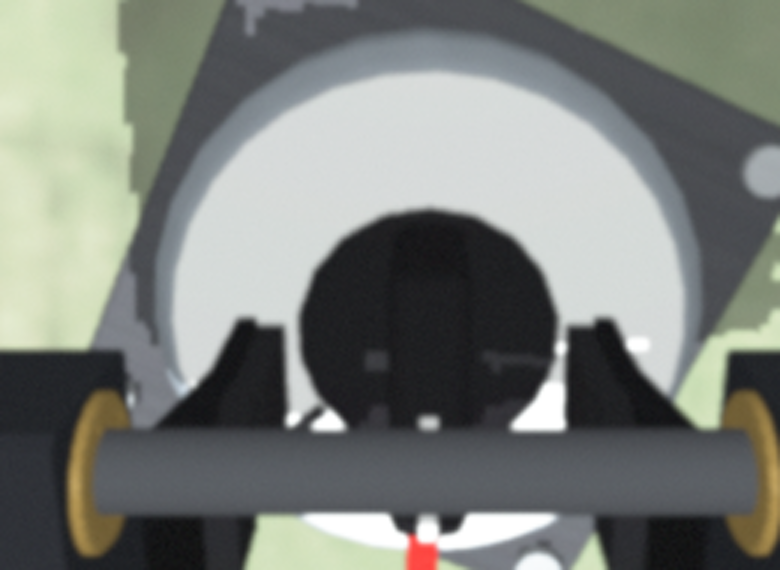

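View pics/h_s.png

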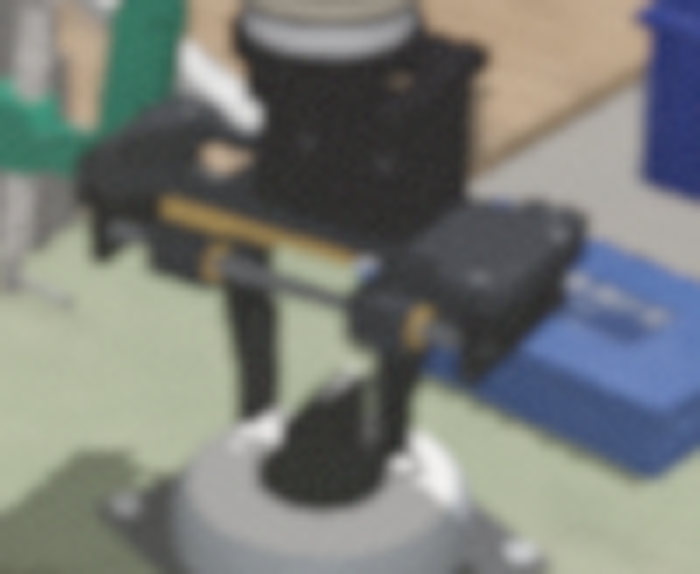

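Now the bar at (428,330) lies between the two fingers. Down a few mm more and close.

>>> play_rows([
  [0, 0, 0.008, 0, 0, 0, 0.6],
  [0, 0, 0.008, 0, 0, 0, 0.05],
  [0, 0, 0.008, 0, 0, 0, 0.05],
  [0, 0, 0.008, 0, 0, 0, 0.05],
  [0, 0, 0.008, 0, 0, 0, 0.05],
  [0, 0, 0.008, 0, 0, 0, 0.05],
  [0, 0, 0.008, 0, 0, 0, 0.05],
  [0, 0, 0.008, 0, 0, 0, 0.05],
], newtons=25)

```text
time: 10.2
eef_pos: [534.2, -13.3, 11.9]
tcp_rot: [[-0.993, -0.119, -0.0], [-0.119, 0.993, 0.0], [-0.0, 0.0, -1.0]]
ft_force: [-0.0, 2.7, 0.6]
gripper_width: 13.8
```

Run:
```python
from h import *
im=stat(8)
```

```text
t 10.6 pos [534.21 -13.33  11.87] yaw 186.83 knob(rad) 0.519 F [0.28 3.39 1.  ] T [ 0.674 -0.038 -0.037] sd 0.025 w 13.7 j6 -1.925
```

>>> play_rows([
  [0, 0.001, 0, 0, 0, 0, 0.05],
  [0, 0.001, 0, 0, 0, 0.06, 0.05],
  [0, 0.001, 0, 0, 0, 0.12, 0.05],
  [0, 0.001, 0, 0, 0, 0.18, 0.05],
  [0, 0.001, 0, 0, 0, 0.24, 0.05],
  [0, 0.001, 0, 0, 0, 0.3, 0.05],
  [0, 0.001, 0, 0, 0, 0.36, 0.05],
  [0, 0.001, 0, 0, 0, 0.42, 0.05],
  [0, 0.001, 0, 0, 0, 0.42, 0.05],
])

```text
time: 11.72
eef_pos: [534.3, -13.3, 11.9]
tcp_rot: [[-0.858, 0.513, 0.0], [0.513, 0.858, -0.0], [-0.0, -0.0, -1.0]]
ft_force: [-0.0, 2.8, 0.8]
gripper_width: 13.9
```

Run:
```python
from h import *
im=stat(8)
cv2.imwrite("pics/i_w.png",cv2.resize(im["color"][140:330,140:400],None,fx=3,fy=3,interpolation=2))
```

```text
t 12.125 pos [534.24 -13.32  11.88] yaw 149.1 knob(rad) 1.177 F [-0.12  2.82  1.44] T [ 0.432  0.012 -0.01 ] sd 0.02 w 13.7 j6 -1.265
```

View pics/i_w.png

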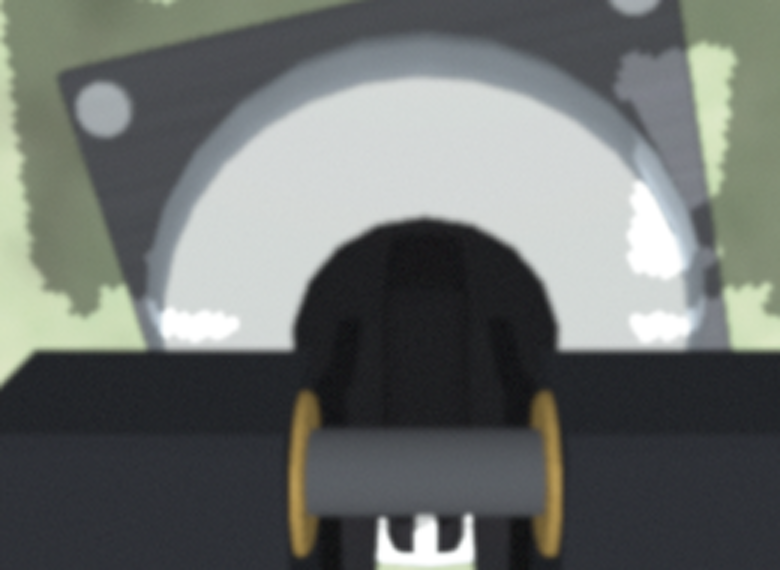

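The knob follows. Now to about 1.33, then small measured steps.

>>> play_rows([
  [0, 0, 0, 0, 0, 0.05, 0.05],
  [0, 0, 0, 0, 0, 0.095, 0.05],
  [0, 0, 0, 0, 0, 0.095, 0.05],
])

```text
time: 12.5
eef_pos: [534.2, -13.3, 11.9]
tcp_rot: [[-0.772, 0.635, -0.0], [0.635, 0.772, -0.0], [-0.0, -0.0, -1.0]]
ft_force: [1.0, 2.1, 1.7]
gripper_width: 14.0
```

```bash
python3 -c "
from h import *
stat(10)"
```

```text
t 13.0 pos [534.26 -13.28  11.88] yaw 140.53 knob(rad) 1.327 F [0.06 1.71 1.7 ] T [ 0.266  0.049 -0.016] sd 0.029 w 13.8 j6 -1.115
```

>>> play_rows([
  [0, 0, 0, 0, 0, 0.01, 0.05],
  [0, 0, 0, 0, 0, 0.03, 0.05],
  [0, 0, 0, 0, 0, 0.03, 0.05],
])

```text
time: 13.38
eef_pos: [534.3, -13.3, 11.9]
tcp_rot: [[-0.74, 0.672, 0.0], [0.672, 0.74, -0.0], [-0.0, -0.0, -1.0]]
ft_force: [-0.3, 0.7, 1.3]
gripper_width: 13.8
```

```bash
python3 -c "
from h import *
stat(10)"
```

```text
t 13.875 pos [534.26 -13.26  11.87] yaw 137.79 knob(rad) 1.375 F [-0.33  0.79  2.26] T [ 0.094  0.089 -0.028] sd 0.039 w 13.8 j6 -1.068
```

```bash
sed -i 's|print("t",o\["time"\]|print("tau6",np.round(o["tau"][5],4),"t",o["time"]|' h.py; python3 -c "
from h import *
stat(4)"
```

```text
tau6 -0.0299 t 14.075 pos [534.26 -13.24  11.87] yaw 137.79 knob(rad) 1.375 F [-0.3   0.43  2.46] T [ 0.034  0.104 -0.04 ] sd 0.04 w 13.8 j6 -1.068
```

>>> play_rows([
  [0, 0, 0, 0, 0, 0.01, 0.05],
  [0, 0, 0, 0, 0, 0.02, 0.05],
  [0, 0, 0, 0, 0, 0.02, 0.05],
])

```text
time: 14.45
eef_pos: [534.2, -13.2, 11.9]
tcp_rot: [[-0.719, 0.695, 0.0], [0.695, 0.719, -0.0], [-0.0, -0.0, -1.0]]
ft_force: [-1.7, 0.0, 1.9]
gripper_width: 14.0
```

```bash
python3 -c "
from h import *
stat(8)"
```

```text
tau6 -0.0299 t 14.85 pos [534.25 -13.23  11.87] yaw 135.99 knob(rad) 1.406 F [-0.15 -0.21  2.52] T [-0.021  0.105 -0.023] sd 0.032 w 14.0 j6 -1.037
```

>>> play_rows([
  [0, 0, 0, 0, 0, 0.01, 0.05],
  [0, 0, 0, 0, 0, 0.02, 0.05],
  [0, 0, 0, 0, 0, 0.02, 0.05],
])

```text
time: 15.22
eef_pos: [534.3, -13.2, 11.9]
tcp_rot: [[-0.697, 0.717, 0.0], [0.717, 0.697, -0.0], [-0.0, 0.0, -1.0]]
ft_force: [-0.7, -0.4, 3.3]
gripper_width: 13.9
```

```bash
python3 -c "
from h import *
stat(8)"
```

```text
tau6 -0.0298 t 15.625 pos [534.26 -13.22  11.86] yaw 134.19 knob(rad) 1.438 F [-0.41 -0.48  2.68] T [-0.1    0.107 -0.03 ] sd 0.019 w 13.7 j6 -1.005
```

Joint-6 torque gives a clean reading: 0.030 N m is pure friction, so the target is about 0.19 in magnitude. Continuing.

>>> play_rows([
  [0, 0, 0, 0, 0, 0.01, 0.05],
  [0, 0, 0, 0, 0, 0.02, 0.05],
  [0, 0, 0, 0, 0, 0.02, 0.05],
])

```text
time: 16.0
eef_pos: [534.3, -13.2, 11.9]
tcp_rot: [[-0.674, 0.739, 0.0], [0.739, 0.674, -0.0], [-0.0, 0.0, -1.0]]
ft_force: [-0.1, -1.4, 3.3]
gripper_width: 14.0
```

```bash
python3 -c "
from h import *
stat(1)"
```

```text
tau6 -0.0244 t 16.05 pos [534.27 -13.22  11.87] yaw 132.38 knob(rad) 1.469 F [-0.48 -1.18  2.06] T [-0.116  0.138 -0.072] sd 0.0 w 14.1 j6 -0.974
```

>>> play_rows([
  [0, 0, 0, 0, 0, 0.01, 0.05],
  [0, 0, 0, 0, 0, 0.02, 0.05],
  [0, 0, 0, 0, 0, 0.02, 0.05],
])

```text
time: 16.42
eef_pos: [534.3, -13.2, 11.9]
tcp_rot: [[-0.65, 0.76, 0.0], [0.76, 0.65, -0.0], [-0.0, 0.0, -1.0]]
ft_force: [-0.8, -0.5, 3.1]
gripper_width: 14.1
```

```bash
python3 -c "
from h import *
stat(1)"
```

```text
tau6 -0.0242 t 16.475 pos [534.25 -13.21  11.85] yaw 130.58 knob(rad) 1.501 F [-0.62 -0.38  2.55] T [-0.157  0.136 -0.038] sd 0.0 w 14.3 j6 -0.942
```

>>> play_rows([
  [0, 0, 0, 0, 0, 0.01, 0.05],
  [0, 0, 0, 0, 0, 0.02, 0.05],
  [0, 0, 0, 0, 0, 0.02, 0.05],
])

```text
time: 16.85
eef_pos: [534.3, -13.2, 11.9]
tcp_rot: [[-0.626, 0.78, 0.0], [0.78, 0.626, 0.0], [-0.0, 0.0, -1.0]]
ft_force: [-1.4, -1.1, 4.0]
gripper_width: 13.3
```

```bash
python3 -c "
from h import *
stat(2)"
```

```text
tau6 -0.028 t 16.95 pos [534.24 -13.2   11.86] yaw 128.78 knob(rad) 1.532 F [-1.13 -0.94  2.84] T [-0.18   0.115 -0.012] sd 0.026 w 13.8 j6 -0.911
```

>>> play_rows([
  [0, 0, 0, 0, 0, 0.01, 0.05],
  [0, 0, 0, 0, 0, 0.02, 0.05],
  [0, 0, 0, 0, 0, 0.02, 0.05],
])

```text
time: 17.32
eef_pos: [534.2, -13.2, 11.9]
tcp_rot: [[-0.601, 0.799, 0.0], [0.799, 0.601, -0.0], [-0.0, 0.0, -1.0]]
ft_force: [-0.9, -1.0, 3.1]
gripper_width: 13.9
```

```bash
python3 -c "
from h import *
stat(2)"
```

```text
tau6 -0.028 t 17.425 pos [534.25 -13.19  11.87] yaw 126.98 knob(rad) 1.563 F [ 0.15 -0.91  3.58] T [-0.228  0.114 -0.096] sd 0.013 w 13.8 j6 -0.879
```

>>> play_rows([
  [0, 0, 0, 0, 0, 0.01, 0.05],
  [0, 0, 0, 0, 0, 0.02, 0.05],
  [0, 0, 0, 0, 0, 0.02, 0.05],
])

```text
time: 17.8
eef_pos: [534.2, -13.2, 11.9]
tcp_rot: [[-0.576, 0.817, 0.0], [0.817, 0.576, -0.0], [-0.0, 0.0, -1.0]]
ft_force: [-0.3, -0.4, 4.3]
gripper_width: 13.8
```

```bash
python3 -c "
from h import *
stat(2)"
```

```text
tau6 -0.0281 t 17.9 pos [534.25 -13.18  11.86] yaw 125.18 knob(rad) 1.595 F [-0.34 -0.97  3.2 ] T [-0.202  0.097 -0.013] sd 0.005 w 13.8 j6 -0.848
```

>>> play_rows([
  [0, 0, 0, 0, 0, 0.01, 0.05],
  [0, 0, 0, 0, 0, 0.02, 0.05],
  [0, 0, 0, 0, 0, 0.02, 0.05],
])

```text
time: 18.27
eef_pos: [534.3, -13.2, 11.9]
tcp_rot: [[-0.55, 0.835, 0.0], [0.835, 0.55, -0.0], [-0.0, 0.0, -1.0]]
ft_force: [-0.9, -1.1, 3.6]
gripper_width: 13.8
```

```bash
python3 -c "
from h import *
stat(2)"
```

```text
tau6 -0.0101 t 18.375 pos [534.26 -13.19  11.85] yaw 123.38 knob(rad) 1.626 F [-0.31 -1.61  2.99] T [-0.272  0.135 -0.027] sd 0.01 w 13.9 j6 -0.817
```

Torque just started to change, which suggests spring onset near 1.62. Smaller steps.

>>> play_rows([
  [0, 0, 0, 0, 0, 0.005, 0.05],
  [0, 0, 0, 0, 0, 0.01, 0.05],
  [0, 0, 0, 0, 0, 0.01, 0.05],
])

```text
time: 18.75
eef_pos: [534.3, -13.2, 11.9]
tcp_rot: [[-0.537, 0.844, 0.0], [0.844, 0.537, -0.0], [-0.0, 0.0, -1.0]]
ft_force: [-0.3, -0.8, 3.0]
gripper_width: 13.7
```

```bash
python3 -c "
from h import *
stat(3)"
```

```text
tau6 0.0342 t 18.9 pos [534.28 -13.17  11.86] yaw 122.49 knob(rad) 1.642 F [ 0.07 -0.95  3.21] T [-0.242  0.085  0.03 ] sd 0.019 w 13.6 j6 -0.801
```

>>> play_rows([
  [0, 0, 0, 0, 0, 0.005, 0.05],
  [0, 0, 0, 0, 0, 0.01, 0.05],
  [0, 0, 0, 0, 0, 0.01, 0.05],
])

```text
time: 19.27
eef_pos: [534.3, -13.2, 11.9]
tcp_rot: [[-0.524, 0.852, 0.0], [0.852, 0.524, -0.0], [-0.0, 0.0, -1.0]]
ft_force: [0.0, -1.2, 3.1]
gripper_width: 13.9
```

```bash
python3 -c "
from h import *
stat(3)"
```

```text
tau6 0.0527 t 19.425 pos [534.28 -13.19  11.86] yaw 121.59 knob(rad) 1.657 F [-0.63 -0.91  3.26] T [-0.224  0.1    0.036] sd 0.034 w 13.8 j6 -0.785
```

>>> play_rows([
  [0, 0, 0, 0, 0, 0.005, 0.05],
  [0, 0, 0, 0, 0, 0.01, 0.05],
  [0, 0, 0, 0, 0, 0.01, 0.05],
])

```text
time: 19.8
eef_pos: [534.3, -13.2, 11.9]
tcp_rot: [[-0.51, 0.86, 0.0], [0.86, 0.51, -0.0], [-0.0, 0.0, -1.0]]
ft_force: [0.9, -0.8, 3.6]
gripper_width: 13.9
```

```bash
python3 -c "
from h import *
stat(3)"
```

```text
tau6 0.0738 t 19.95 pos [534.28 -13.19  11.86] yaw 120.69 knob(rad) 1.673 F [-0.21 -0.96  3.29] T [-0.23   0.073  0.103] sd 0.017 w 13.8 j6 -0.77
```

>>> play_rows([
  [0, 0, 0, 0, 0, 0.005, 0.05],
  [0, 0, 0, 0, 0, 0.01, 0.05],
  [0, 0, 0, 0, 0, 0.01, 0.05],
])

```text
time: 20.32
eef_pos: [534.3, -13.2, 11.9]
tcp_rot: [[-0.497, 0.868, 0.0], [0.868, 0.497, -0.0], [-0.0, 0.0, -1.0]]
ft_force: [0.3, 0.2, 2.8]
gripper_width: 14.2
```

```bash
python3 -c "
from h import *
stat(3)"
```

```text
tau6 0.0957 t 20.475 pos [534.29 -13.19  11.86] yaw 119.79 knob(rad) 1.689 F [ 0.16 -0.59  3.05] T [-0.208  0.041  0.109] sd 0.028 w 14.0 j6 -0.754
```

>>> play_rows([
  [0, 0, 0, 0, 0, 0.005, 0.05],
  [0, 0, 0, 0, 0, 0.01, 0.05],
  [0, 0, 0, 0, 0, 0.01, 0.05],
])

```text
time: 20.85
eef_pos: [534.3, -13.2, 11.9]
tcp_rot: [[-0.483, 0.876, 0.0], [0.876, 0.483, -0.0], [-0.0, 0.0, -1.0]]
ft_force: [0.0, -0.8, 3.3]
gripper_width: 14.0
```

```bash
python3 -c "
from h import *
stat(3)"
```

```text
tau6 0.1183 t 21.0 pos [534.3  -13.18  11.87] yaw 118.89 knob(rad) 1.705 F [ 0.6  -0.71  3.18] T [-0.188  0.004  0.163] sd 0.01 w 14.0 j6 -0.738
```

>>> play_rows([
  [0, 0, 0, 0, 0, 0.005, 0.05],
  [0, 0, 0, 0, 0, 0.01, 0.05],
  [0, 0, 0, 0, 0, 0.01, 0.05],
])

```text
time: 21.38
eef_pos: [534.3, -13.2, 11.9]
tcp_rot: [[-0.469, 0.883, 0.0], [0.883, 0.469, -0.0], [-0.0, 0.0, -1.0]]
ft_force: [0.2, -0.7, 3.0]
gripper_width: 14.0
```

Run:
```python
from h import *
im=stat(4)
cv2.imwrite("pics/j_w.png",cv2.resize(im["color"][140:330,140:400],None,fx=3,fy=3,interpolation=2))
```

```text
tau6 0.141 t 21.575 pos [534.3  -13.19  11.87] yaw 117.99 knob(rad) 1.72 F [ 0.63 -0.91  3.38] T [-0.181 -0.041  0.118] sd 0.016 w 14.2 j6 -0.722
```

View pics/j_w.png

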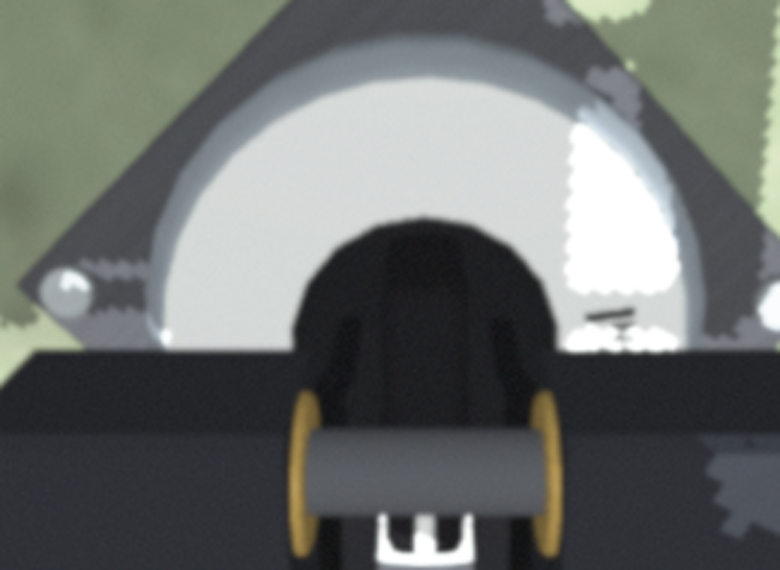

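>>> play_rows([
  [0, 0, 0, 0, 0, 0.004, 0.05],
  [0, 0, 0, 0, 0, 0.007, 0.05],
  [0, 0, 0, 0, 0, 0.007, 0.05],
  [0, 0, 0, 0, 0, 0.007, 0.05],
  [0, 0, 0, 0, 0, 0.007, 0.05],
])

```text
time: 22.2
eef_pos: [534.3, -13.2, 11.9]
tcp_rot: [[-0.46, 0.888, 0.0], [0.888, 0.46, -0.0], [-0.0, 0.0, -1.0]]
ft_force: [0.7, -0.3, 3.3]
gripper_width: 13.9
```

Run:
```python
from h import *
im=stat(8)
import pickle; pickle.dump(im,open("k.pkl","wb"))
# tcp centre warp bar direction
cv2.imwrite("pics/k_w.png",warp(im,534.6,-13.3,71,45))
```

```text
tau6 0.1692 t 22.6 pos [534.3  -13.19  11.86] yaw 117.36 knob(rad) 1.731 F [ 0.86 -0.03  3.02] T [-0.139 -0.083  0.164] sd 0.025 w 13.8 j6 -0.711
```

View pics/k_w.png

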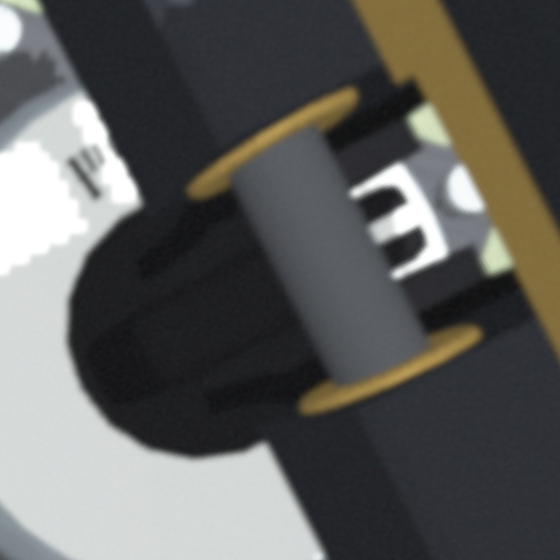

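The spring load (0.169 ± 0.03 N m) has been held for over 0.6 s and stayed below strain. Now turning back 68° towards the tab.

>>> play_rows([
  [0, 0, 0, 0, 0, -0.04, 0.05],
  [0, 0, 0, 0, 0, -0.12, 0.05],
  [0, 0, 0, 0, 0, -0.2, 0.05],
  [0, 0, 0, 0, 0, -0.28, 0.05],
  [0, 0, 0, 0, 0, -0.36, 0.05],
  [0, 0, 0, 0, 0, -0.44, 0.05],
  [0, 0, 0, 0, 0, -0.52, 0.05],
  [0, 0, 0, 0, 0, -0.6, 0.05],
  [0, 0, 0, 0, 0, -0.66, 0.05],
  [0, 0, 0, 0, 0, -0.71, 0.05],
  [0, 0, 0, 0, 0, -0.74, 0.05],
  [0, 0, 0, 0, 0, -0.757, 0.05],
  [0, 0, 0, 0, 0, -0.757, 0.05],
  [0, 0, 0, 0, 0, -0.757, 0.05],
])

```text
time: 24.35
eef_pos: [534.2, -13.2, 11.9]
tcp_rot: [[-0.995, -0.095, -0.0], [-0.095, 0.995, -0.0], [0.0, -0.0, -1.0]]
ft_force: [-0.2, -0.6, 3.1]
gripper_width: 13.7
```

Run:
```python
from h import *
im=stat(3)
cv2.imwrite("pics/l_w.png",cv2.resize(im["color"][140:330,140:400],None,fx=3,fy=3,interpolation=2))
```

```text
tau6 0.0173 t 24.5 pos [534.23 -13.23  11.87] yaw 185.48 knob(rad) 0.542 F [ 0.2  -1.17  3.3 ] T [-0.158 -0.059  0.015] sd 0.02 w 13.6 j6 -1.9
```

View pics/l_w.png

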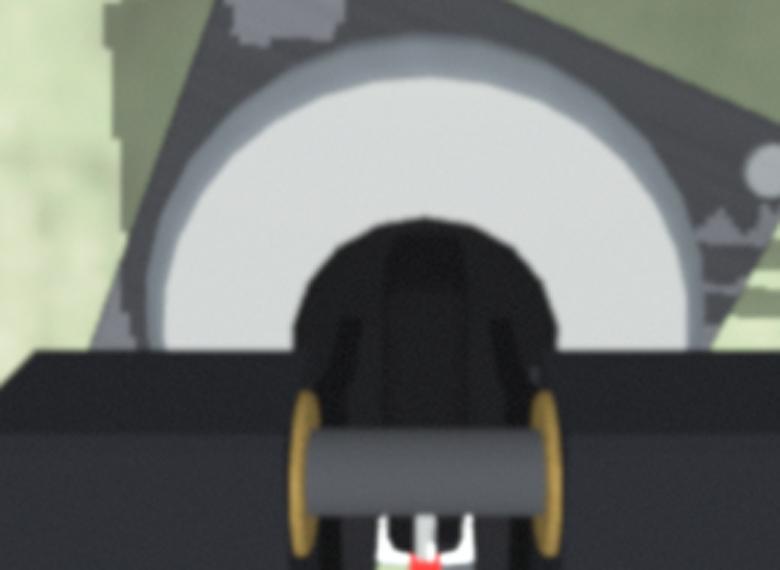

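The pointer is at the tab (white centre 425, red centre 426 in the crop). Releasing, lifting clear and measuring.

>>> play_rows([
  [0, 0, 0, 0, 0, 0, 0.6],
  [0, 0, 0, 0, 0, 0, 0.6],
  [0, 0, 0, 0, 0, 0, 0.6],
  [0, 0, 0, 0, 0, 0, 0.6],
  [0, 0, 0, 0, 0, 0, 0.6],
  [0, 0, -0.05, 0, 0, 0, 0.6],
  [0, 0, -0.14, 0, 0, 0, 1],
  [0, 0, -0.24, 0, 0, 0, 1],
  [0, 0, -0.3, 0, 0, 0, 1],
  [0, 0, -0.3, 0, 0, 0, 1],
  [0, 0, -0.3, 0, 0, 0, 1],
  [0, 0, -0.3, 0, 0, 0, 1],
])

```text
time: 26.0
eef_pos: [533.0, -12.9, 160.3]
tcp_rot: [[-0.995, -0.096, -0.003], [-0.096, 0.995, 0.001], [0.003, 0.001, -1.0]]
ft_force: [1.1, 0.2, -0.3]
gripper_width: 86.6
```

Run:
```python
from h import *
import pickle
im=stat(6)
pickle.dump(im,open("m.pkl","wb"))
for c in ((535.2,-13.5),(534.95,-13.5),(534.7,-13.2)): print(angles(im,c),pointer(im,5.5,c))
cv2.imwrite("pics/m.png",np.hstack([cv2.resize(warp(im,535,-13.5,z,h),(400,400),interpolation=cv2.INTER_AREA) for z,h in ((35.5,70),(71,45))]))
it=get_image("top"); cv2.imwrite("pics/m_top.png",it["color"])
```

```text
tau6 0.0001 t 26.3 pos [533.62 -13.06 160.82] yaw 185.49 knob(rad) 0.542 F [-0.08  0.08  0.42] T [ 0.033  0.037 -0.011] sd 0.019 w 87.2 j6 -1.9
(np.float64(5.38026257966908), (np.float64(583.933059914408), np.float64(-8.910306704707562))) (np.float32(5.580337), np.float32(-0.16567326), 32)
(np.float64(5.35494549400236), (np.float64(583.7596381093058), np.float64(-8.924852289512556))) (np.float32(5.5912013), np.float32(-0.1933825), 32)
(np.float64(4.979181376871025), (np.float64(583.6043445121952), np.float64(-8.939329268292681))) (np.float32(5.584019), np.float32(-0.51375204), 32)
```

View pics/m.png

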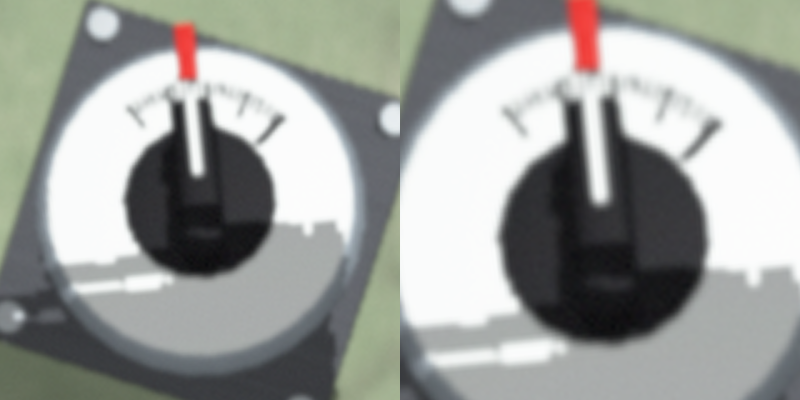

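View pics/m_top.png

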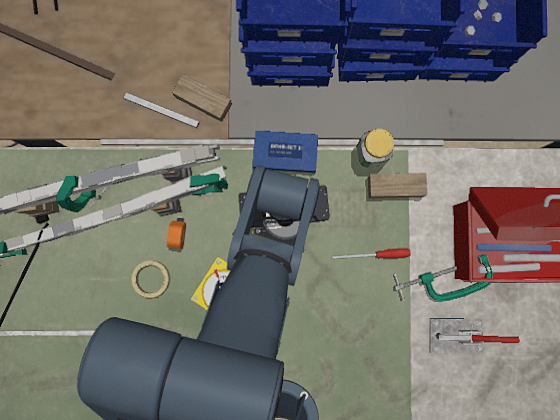

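```bash
python3 -c "
from rig import *
print(finish_job())"
```

```text
the job is handed in; nothing more can be done
None
```

I charged the bell on the dark-plate timer (not the yellow look-alike), turned the knob back to the red tab, let go and handed the job in at about 26 s. `finish_job` gives no verdict.

- **Bell:** I turned the knob clockwise past the top mark and felt the spring start at about 1.62 rad. I held it for more than 0.6 s at about 0.17 N m on joint 6. Allowing for friction either way, that puts the spring load between about 0.14 and 0.20 N m, above the 0.10 needed and below the 0.22 that spoils it.
- **Pointer at tab:** after release the wrist camera showed the pointer at 5.6° and the tab at 5.4–5.5°. Using a slightly different knob centre, taken from where the grip settled, the tab comes out at 5.0°. That leaves a difference of about 0.1–0.6°. The tab read about the same before and after.
- **Bench and robot:** in the last top view the other things are where they started. The gripper was open and well above the timer.

**What went wrong or disagreed:**
- **First grasp:** it closed on air, because the fingertips are really about 36 mm above the reported TCP. I found this from two cameras, corrected the height and gripped again at 13.8 mm.
- **Spring phase:** torque rose by only about 1.4 N m per rad of gripper turn instead of 2.5, so the knob lagged behind the gripper. I judged the load by torque rather than by angle.

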